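# Unclip the filter housing cover

### The arm

A 6-joint arm with a two-finger parallel gripper is mounted at the origin on the work surface. World frame = base frame: x ahead of the robot, y to its left, z up, the work surface at z = 0. Lengths are in m, angles in degrees, forces in N, time in s.
With the tool pointing down it reaches from about 0.35 to 0.775 m from the base axis. Payload 7.3 kg.
Tool frame: the origin (TCP) lies midway between the tips of the shut fingers; the grasp point (between the pads) lies 19 mm behind it (manip.hold_point_z is the distance from the TCP to the grasp point, in m); z points along the fingers, y is the direction in which the jaws open and shut (so a half turn about z gives the same grasp; the last joint's range is limited). The gripper opens to 92 mm and grips with 3 to 60 N. Pads are 19 mm wide; open, the fingers measure 130 mm over their backs; the gripper's body (75 mm by 190 mm) begins 47 mm behind the grasp point.
Start: joints at [-8.365, 19.595, 87.324, -0, 73.075, -8.365], TCP at [0.525, 0, 0.202] pointing down, gripper open.
Joint ranges: [-145.02, 145.02], [-44.19, 115.74], [2.07, 154.8], [-57.11, 237.11], [16.16, 152.29], [-177.93, 177.93]. Speed limits (degrees/s): [147.25, 147.25, 180, 180, 180, 180].

### API

Orientations are given as a 3x3 rotation matrix whose columns are the frame's x, y, z axes.
In Python, from station import manip, grab_frame, order gives the robot as it stands.
- The arm moves only by the tool step_arm, never from a script. Its arguments are lists of equal length, an entry for each row: "twist": the turn, a rotation vector about the tool's x, y, z in rad, a list of three; "dp": the shift along the tool's x, y, z in cm, a list of three; "grip": the finger opening in cm, from 0 to 9.18. In form: {"twist": [[ax, ay, az], ...], "dp": [[dx, dy, dz], ...], "grip": [grip, ...]}. A call has 1 to 10 rows; each row is the pose to reach, as a shift and turn from the pose commanded when the call began, along the tool's axes at that moment; what a row does not reach only later rows make up. A row lasts 1/12 s, in which the tool goes at most 41.7 mm and 7.16 degrees, less where a joint would pass 70% of its speed; a pose out of reach is approached as far as the arm can. A call with a gripper value outside its range is refused whole. The fingers move at their own pace and stop on an object; the grip force is fixed at half the most. Time passes only in rows, so rows that repeat a pose let the fingers close. It gives the time, the measured TCP pose, the force and the opening at its end, in the units of the state.
- manip.sense(): the state, without advancing time (a new reading comes with each control period).
- grab_frame(name): name is "scene" or "side" or "wrist"; returns a dict with "frame" (400x640x3 uint8, red, green, blue), "mtx" (3x3 intrinsics, pixels), "eye" and "rotation" of the camera in the world; the wrist camera has in their place "hand_eye" (4x4, takes a point from camera to tool coordinates, whose origin is the TCP and whose axes are the flange's). Camera axes: x right, y down, z forward; pixel columns grow to the right and rows downward; lengths in m; the calibration is good to about 2 mm. The wrist camera is an equidistant fisheye: a pixel r from the principal point sees the ray r / f radians off the axis. A picture is of the moment at which its call begins: read the wrist's pose just before it. There is no depth.
- order.finish_job(): hands the job in, once; it reports no verdict.
The state is a dict: "t": time; "qpos": joint angles; "dq": joint speeds; "joint_efforts": joint torques, N m; "ee_pos": TCP position; "ee_rot": TCP orientation; "ft_force": force on the tool from outside, world axes, zero at the start; "moment": the same for the moment, N m; "gripper_width": opening from 0.0 (shut) to 1.0 (fully open).
Only numpy, scipy, OpenCV 4.12 (cv2) and the standard library are available. Lean on these libraries where they do the work, as an engineer would, in place of code of your own. Each camera call takes 0.05 s, during which the arm holds its last target. There are 200 camera calls.

### The job

Take the clip-on cover off the longer of the two dust filter housings: squeeze its two snap tabs together between the fingers, lift the cover straight off, and set it down flat, tabs up, in the middle of the round board without dropping it. Leave the cover of the shorter housing on.

Things in the scene. Friction and masses are not known exactly. Their poses are not given: they have to be found in the camera images.
- long_cover_grip (a point): Long cover: grey cap 181 (x) x 107 mm (y), clipped on a fixed open housing 170 x 96 x 70 mm high. Two black tabs stand 36 mm up from the middle of its flat top, each 28 mm along x, 6 mm thick; outer faces 50 mm apart along y, 30 mm when squeezed. Point: midway between the tabs, on the cover's centre, 24 mm above the flat top, 50 mm above the skirt's lower edge on which it stands when laid down. z up. 0.15 to 0.3 kg
- long_tab_left (a joint): inward travel of the long cover's tab on its +y side: 0 at rest, 0.010 m at its stop. Its hook is free of the housing beyond 0.006 m; springs back when let go: 2 N at rest, 6 N at the stop; squeeze with 15 to 25 N. Both tabs must stay squeezed while the cover is lifted the first 30 mm; its skirt has 2.5 mm play around the housing
- long_tab_right (a joint): the same for the tab on the -y side: inward travel 0 at rest to 0.010 m at its stop, hook free beyond 0.006 m
- short_cover_grip (a point): Short cover, to be left clipped on: same grey cap and black tabs, but 121 mm long (x) x 107 mm (y), on a fixed housing 110 x 96 x 70 mm high. Point midway between its tabs, 24 mm above its flat top
- board_top (a point): centre of the top face of the round brown board: a fixed turntable of two discs, 250 mm across, top 40 mm above the table, z up
Things that resemble listed ones, but are neither listed nor needed, are in the scene too. Leave any purple look-alike of the part that bears long_cover_grip alone.

How it is judged:
By the outcome, as a careful person would: the job done as asked, in the order asked, and still so for the second after the job is handed in, with the robot touching nothing.
It also fails if it takes over 42 s, if anything falls off the work surface, if the arm or the gripper's body presses on something with over 40 N, if the wrist force passes 120 N, or if a joint passes its speed limit or range.

## Working session

There is one attempt and no reset: what is moved stays moved. The work goes in short steps, Python scripts to look and compute and a tool call to move; the robot and the scene stay as the last step left them, time stands still between calls to the robot, and variables do not carry over. Pictures are saved under pics/ and viewed, about 8 in all and at most 12, crops included, and the job is handed in when it is done.

Besides the shell and the picture viewer there is one more tool, called as a command line: name --argument value ..., lists and objects as JSON in quotes. step_arm: Moves the arm, as the interface text tells. Its arguments: {"type":"object","properties":{"twist":{"type":"array","items":{"type":"array","items":{"type":"number"}}},"dp":{"type":"array","items":{"type":"array","items":{"type":"number"}}},"grip":{"type":"array","items":{"type":"number"}}},"required":["twist","dp","grip"]}

```bash
mkdir -p pics; python3 - <<'E'
from station import manip, grab_frame
import cv2,numpy as np,pickle
s=manip.sense();print(s['t'],s['ee_pos'],s['ee_rot'],s['gripper_width'],manip.hold_point_z)
d={}
for n in ("scene","side","wrist"):
    f=grab_frame(n);d[n]=f;cv2.imwrite(f"pics/{n}0.png",f["frame"][:,:,::-1]);print(n,{k:np.round(v,4).tolist() for k,v in f.items() if k!="frame"})
pickle.dump((s,d),open("d0.pkl","wb"))
E
```

```text
0.0 [5.24549865e-01 1.01927356e-04 2.01344056e-01] [[-8.53070622e-06  9.99998818e-01 -1.53774346e-03]
 [ 9.99999970e-01  8.90719922e-06  2.44828039e-04]
 [ 2.44841447e-04 -1.53774132e-03 -9.99998788e-01]] 0.9995156940552875 0.0188
scene {'mtx': [[376.535, 0.0, 319.3483], [0.0, 376.535, 195.4513], [0.0, 0.0, 1.0]], 'eye': [0.9352, 0.2237, 0.5735], 'rotation': [[-0.4377, 0.6105, -0.6601], [0.8991, 0.3035, -0.3155], [0.0077, -0.7316, -0.6817]]}
side {'mtx': [[379.4518, 0.0, 326.2527], [0.0, 379.4518, 197.8625], [0.0, 0.0, 1.0]], 'eye': [0.2448, 0.6565, 0.4778], 'rotation': [[-0.9581, -0.1227, 0.2589], [-0.2857, 0.4788, -0.8302], [-0.0221, -0.8693, -0.4938]]}
wrist {'mtx': [[309.7069, 0.0, 321.0337], [0.0, 309.7069, 195.8471], [0.0, 0.0, 1.0]], 'hand_eye': [[-0.0003, -0.9698, -0.2439, 0.0659], [1.0, -0.0001, -0.0006, 0.0001], [0.0006, -0.2439, 0.9698, -0.1829], [0.0, 0.0, 0.0, 1.0]]}
```

View pics/scene0.png

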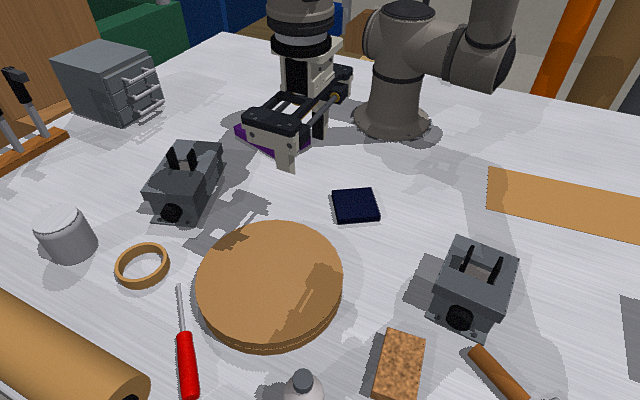

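View pics/side0.png

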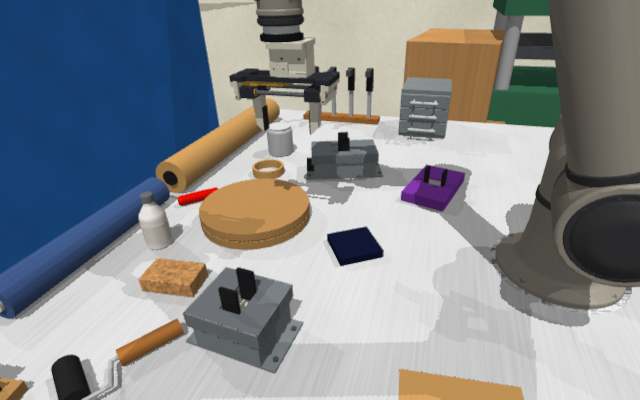

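View pics/wrist0.png

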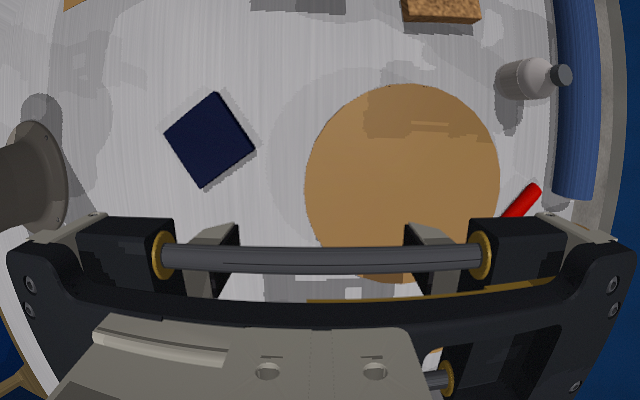

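The scene view shows housing A at about (185,180), housing B at (475,280) and the board at (270,280). The side view shows A at (343,158), B at (240,310) and the purple decoy at (433,187). I'll zoom in on both housings.

```bash
python3 - <<'E'
import cv2,numpy as np
a=cv2.imread("pics/scene0.png");b=cv2.imread("pics/side0.png")
def c(i,x,y):
    r=cv2.resize(i[y:y+75,x:x+100] if 0 else i[y:y+100,x:x+133],None,fx=3,fy=3,interpolation=cv2.INTER_CUBIC)
    r=np.clip(r.astype(float)*1.6,0,255).astype(np.uint8)
    for k in range(0,133,20): cv2.putText(r,str(x+k),(3*k,8),0,.3,(0,0,255));cv2.line(r,(3*k,10),(3*k,14),(0,0,255))
    for k in range(0,100,20): cv2.putText(r,str(y+k),(0,3*k+4),0,.3,(0,0,255))
    return r
cv2.imwrite("pics/m.png",np.vstack([np.hstack([c(a,120,130),c(b,285,105)]),np.hstack([c(a,410,230),c(b,175,262)])]))
E
```

```text
(no output)
```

View pics/m.png

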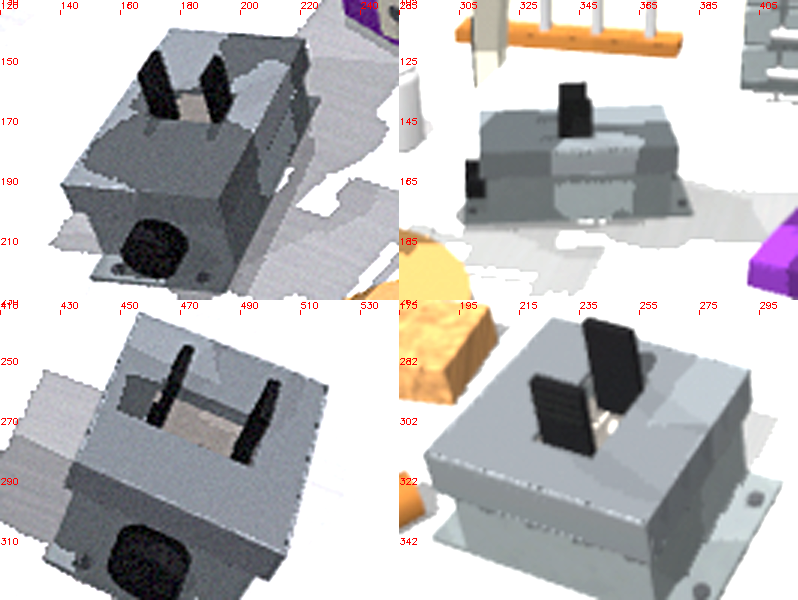

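```bash
cat > h.py <<'E'
import numpy as np,cv2,pickle
def ray(f,p):
    v=np.linalg.inv(f["mtx"])@np.array([p[0],p[1],1.]);return np.array(f["eye"]),np.array(f["rotation"])@v
def onz(f,p,z):
    e,v=ray(f,p);return e+v*(z-e[2])/v[2]
def tri(f,p,g,q):
    a,u=ray(f,p);b,v=ray(g,q);st=np.linalg.lstsq(np.c_[u,-v],b-a,rcond=None)[0]
    P,Q=a+u*st[0],b+v*st[1];return (P+Q)/2,np.linalg.norm(P-Q)
E
python3 - <<'E'
from h import *
np.set_printoptions(precision=4,suppress=True)
s,d=pickle.load(open("d0.pkl","rb"));S,D=d["scene"],d["side"]
sets={"A":([(176,139.7),(222.7,143.3),(192.3,195.7),(140.7,191.7)],[(316,141.7),(373,140.7),(377.7,153.3),(312,154.3)]),
"B":([(455.7,234.3),(519.3,259),(505,311.7),(433.3,284)],[(227,268.3),(292,286),(257,336),(184.3,313.7)])}
for n,(a,b) in sets.items():
    for z in(.07,.075):
        P=np.array([onz(S,p,z) for p in a]);Q=np.array([onz(D,p,z) for p in b])
        for nm,X in(("scene",P),("side",Q)):
            E=np.roll(X,-1,0)-X
            print(n,z,nm,"c",X.mean(0),"len",np.linalg.norm(E,axis=1),"ang",np.degrees(np.arctan2(E[:,1],E[:,0])))
            print(X[:,:2].tolist() if z==.075 else "")
for n,f in d.items():
    if n=="wrist":continue
    h=cv2.cvtColor(f["frame"],cv2.COLOR_RGB2HSV);m=cv2.inRange(h,(8,90,90),(20,220,255))
    m=cv2.morphologyEx(m,cv2.MORPH_OPEN,np.ones((5,5)))
    cs,_=cv2.findContours(m,0,2)
    for c in cs:
        if cv2.contourArea(c)<3000: continue
        P=np.array([onz(f,p,.04)[:2] for p in c[:,0]],np.float32);print(n,cv2.boundingRect(c),cv2.minEnclosingCircle(P),P.min(0),P.max(0))
E
```

```text
A 0.07 scene c [ 0.4919 -0.3089  0.07  ] len [0.1115 0.1785 0.1048 0.1801] ang [ 109.1709   17.5293  -69.903  -160.3206]

A 0.07 side c [ 0.4911 -0.3204  0.07  ] len [0.1677 0.0947 0.1791 0.0942] ang [-163.9113  108.2064   15.8408  -78.7172]

A 0.075 scene c [ 0.4963 -0.3036  0.075 ] len [0.1103 0.1767 0.1037 0.1783] ang [ 109.1709   17.5293  -69.903  -160.3206]
[[0.4302917747581768, -0.38404682943662016], [0.39405621004934854, -0.2798223280536819], [0.5625669533564936, -0.22659623439876306], [0.5982035947590525, -0.32399369870606853]]
A 0.075 side c [ 0.4881 -0.3085  0.075 ] len [0.1657 0.0936 0.1769 0.0931] ang [-163.9113  108.2064   15.8408  -78.7172]
[[0.5795038015776717, -0.3305451224806495], [0.4203373457173824, -0.3764522617569276], [0.39110410911526305, -0.2875720970501239], [0.5612960423439596, -0.2392818399182043]]
B 0.07 scene c [0.4935 0.2991 0.07  ] len [0.1067 0.1137 0.1069 0.121 ] ang [ 85.6494  -5.3375 -90.4369 174.7436]

B 0.07 side c [0.4957 0.2953 0.07  ] len [0.1199 0.1026 0.1184 0.1056] ang [174.6816  84.1149  -3.9014 -95.0276]

B 0.075 scene c [0.4978 0.2983 0.0
[... 578 characters left out ...]
388, -0.2231932282447815), 0.16827097535133362) [ 0.8491 -0.391 ] [ 0.9397 -0.0553]
scene (195, 220, 148, 131) ((0.635985255241394, -0.008565209805965424), 0.13254907727241516) [ 0.505  -0.1377] [0.7541 0.1169]
scene (486, 167, 154, 78) ((0.21455250680446625, 0.4344954490661621), 0.16586917638778687) [0.1266 0.2808] [0.3037 0.5765]
scene (0, 0, 99, 122) ((0.1754571497440338, -1.343831181526184), 0.6375164985656738) [-0.292  -1.9127] [ 0.4835 -0.7742]
side (199, 160, 110, 89) ((0.631131649017334, -0.05247253179550171), 0.20921364426612854) [ 0.4845 -0.2542] [0.7537 0.1509]
side (405, 29, 99, 93) ((0.1636994481086731, -2.224916934967041), 1.4923228025436401) [-0.2428 -3.7146] [ 0.5775 -0.7329]
```

The corner geometry settles it. A is the long cover (about 178 x 106 mm), centred near (0.493, -0.307) with a yaw of about 17°. B is the short one. Next I move above A to refine with the wrist camera.

step_arm --twist '[[0, 0, 1.27], [0, 0, 1.27], [0, 0, 1.27], [0, 0, 1.27], [0, 0, 1.27], [0, 0, 1.27], [0, 0, 1.27], [0, 0, 1.27], [0, 0, 1.27], [0, 0, 1.27]]' --dp '[[-30.7, -3.2, 0], [-30.7, -3.2, 0], [-30.7, -3.2, 0], [-30.7, -3.2, 0], [-30.7, -3.2, 0], [-30.7, -3.2, 0], [-30.7, -3.2, 0], [-30.7, -3.2, 0], [-30.7, -3.2, 0], [-30.7, -3.2, 0]]' --grip '[9.18, 9.18, 9.18, 9.18, 9.18, 9.18, 9.18, 9.18, 9.18, 9.18]'

```text
t: 0.98
ee_pos: [0.4922, -0.3086, 0.2012]
ee_rot: [[0.952, 0.307, -0.001], [0.307, -0.952, 0.001], [-0.001, -0.001, -1.0]]
ft_force: [-0.1, 0.5, 0.6]
gripper_width: 1.001
```

step_arm --twist '[[0, 0, 0.03], [0, 0, 0.03], [0, 0, 0.03]]' --dp '[[0, 0, 0], [0, 0, 0], [0, 0, 0]]' --grip '[9.18, 9.18, 9.18]'

```text
t: 1.23
ee_pos: [0.4929, -0.3069, 0.2017]
ee_rot: [[0.958, 0.288, -0.0], [0.288, -0.958, 0.0], [-0.0, -0.001, -1.0]]
ft_force: [-0.3, 0.3, 0.0]
gripper_width: 0.997
```

```bash
python3 - <<'E'
from station import manip, grab_frame
import cv2,numpy as np,pickle
s=manip.sense();f=grab_frame("wrist");pickle.dump((s,f),open("d1.pkl","wb"))
R=s['ee_rot'];print(s['t'],s['ee_pos'],np.degrees(np.arctan2(R[1][1],R[0][1])),R,s['qpos'])
cv2.imwrite("pics/w1.png",f["frame"][:,:,::-1])
E
```

```text
1.2333 [ 0.49288297 -0.30688986  0.20173251] -73.25646552719179 [[ 9.57603795e-01  2.88088169e-01 -4.22897892e-04]
 [ 2.88088341e-01 -9.57603742e-01  4.24669155e-04]
 [-2.82626445e-04 -5.28496747e-04 -9.99999820e-01]] [-3.94713151e+01  2.55139200e+01  7.82087360e+01  3.47854379e-03
  7.63115159e+01  3.37843220e+01]
```

View pics/w1.png

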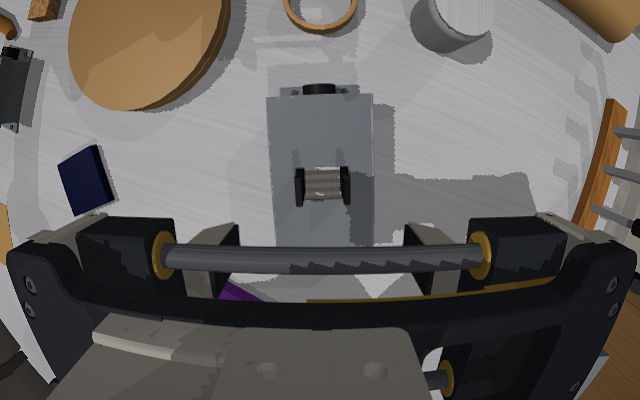

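The wrist view shows the long cover, with its front corners at (267,96) and (372,95) and its tabs at about (299,187) and (345,185). I'll fit the tabs and edges numerically.

```bash
cat >> h.py <<'E'
def wonz(s,f,p,z):
    K=f["mtx"];d=np.array([p[0]-K[0,2],p[1]-K[1,2]])/K[0,0];r=np.hypot(*d)
    v=np.r_[d*(np.sin(r)/r if r>1e-9 else 1),np.cos(r)]
    R=np.array(s["ee_rot"]);H=np.array(f["hand_eye"]);e=np.array(s["ee_pos"])+R@H[:3,3];v=R@H[:3,:3]@v
    return e+v*(z-e[2])/v[2]
E
python3 - <<'E'
from h import *
np.set_printoptions(precision=4,suppress=True)
s,f=pickle.load(open("d1.pkl","rb"));im=f["frame"];g=im.max(2)
m=(g<45).astype(np.uint8);m[:155]=0;m[212:]=0;m[:,:285]=0;m[:,360:]=0
n,l,st,c=cv2.connectedComponentsWithStats(m)
for i in range(1,n):
    if st[i,4]>30: print(st[i],c[i])
# long edges at several rows
L=[];Rr=[]
G=cv2.GaussianBlur(im.max(2),(3,3),0).astype(float)
for y in range(105,235,6):
    a=np.diff(G[y]);xl=258+np.argmin(a[258:285]);xr=362+np.argmax(np.abs(a[362:384]));L.append((xl+1,y));Rr.append((xr+1,y))
print(L);print(Rr)
pl=np.array([wonz(s,f,p,.0735) for p in L]);pr=np.array([wonz(s,f,p,.0735) for p in Rr])
for P in(pl,pr):
    vx,vy,x0,y0=cv2.fitLine(P[:,:2].astype(np.float32),cv2.DIST_HUBER,0,.001,.001).ravel();print(vx,vy,x0,y0,np.degrees(np.arctan2(vy,vx))%180)
for p in((267,96.5),(372,95)):print(wonz(s,f,p,.0735))
for p in((295.5,186),(349.5,185)):print(p,wonz(s,f,p,.11))
E
```

```text
[340 166  11  39 340] [344.9471 184.7824]
[295 168  10  39 336] [299.5238 186.2619]
[(np.int64(266), 105), (np.int64(266), 111), (np.int64(267), 117), (np.int64(267), 123), (np.int64(267), 129), (np.int64(268), 135), (np.int64(268), 141), (np.int64(269), 147), (np.int64(269), 153), (np.int64(269), 159), (np.int64(270), 165), (np.int64(270), 171), (np.int64(271), 177), (np.int64(271), 183), (np.int64(271), 189), (np.int64(272), 195), (np.int64(272), 201), (np.int64(273), 207), (np.int64(273), 213), (np.int64(274), 219), (np.int64(274), 225), (np.int64(275), 231)]
[(np.int64(373), 105), (np.int64(371), 111), (np.int64(371), 117), (np.int64(371), 123), (np.int64(371), 129), (np.int64(371), 135), (np.int64(375), 141), (np.int64(371), 147), (np.int64(372), 153), (np.int64(372), 159), (np.int64(372), 165), (np.int64(372), 171), (np.int64(374), 177), (np.int64(375), 183), (np.int64(375), 189), (np.int64(375), 195), (np.int64(375), 201), (np.int64(374), 207), (np.int64(375), 213), (np.int64(375), 219), (np.int64(374), 225), (np.int64(374), 231)]
0.9453398 0.32608682 0.4986462 -0.24921593 19.031431
0.9353174 0.3538098 0.5181928 -0.35463208 20.720516
[ 0.5627 -0.2286  0.0735]
[ 0.5943 -0.3286  0.0735]
(295.5, 186) [ 0.4912 -0.2823  0.11  ]
(349.5, 185) [ 0.5062 -0.3291  0.11  ]
```

step_arm --twist '[[0, 0, -0.026], [0, 0, -0.026], [0, 0, -0.026], [0, 0, -0.026], [0, 0, -0.026], [0, 0, -0.026], [0, 0, -0.026]]' --dp '[[0, 0, 3], [0, 0, 6], [0, 0, 9], [0, 0, 11], [0, 0, 12.2], [0, 0, 12.2], [0, 0, 12.2]]' --grip '[9.18, 9.18, 9.18, 9.18, 9.18, 9.18, 9.18]'

```text
t: 1.87
ee_pos: [0.493, -0.3067, 0.0798]
ee_rot: [[0.95, 0.313, -0.001], [0.313, -0.95, 0.001], [-0.0, -0.001, -1.0]]
ft_force: [-0.5, -0.6, 0.5]
gripper_width: 1.0
```

```bash
python3 - <<'E'
from station import manip, grab_frame
import cv2,numpy as np,pickle
s=manip.sense();print(s['t'],s['ee_pos'],s['ft_force'])
a=grab_frame("scene")["frame"][80:230,90:290,::-1];b=grab_frame("side")["frame"][60:210,250:450,::-1];w=grab_frame("wrist")["frame"][:,:,::-1]
t=np.hstack([cv2.resize(x,(400,300),interpolation=cv2.INTER_CUBIC) for x in(a,b)])
cv2.imwrite("pics/g2.png",np.vstack([t,np.hstack([w[100:400,120:520],np.zeros((300,400,3),np.uint8)])]))
E
```

```text
1.8667 [ 0.4929724  -0.30673004  0.07982496] [-0.50674928 -0.57968682  0.50676359]
```

View pics/g2.png

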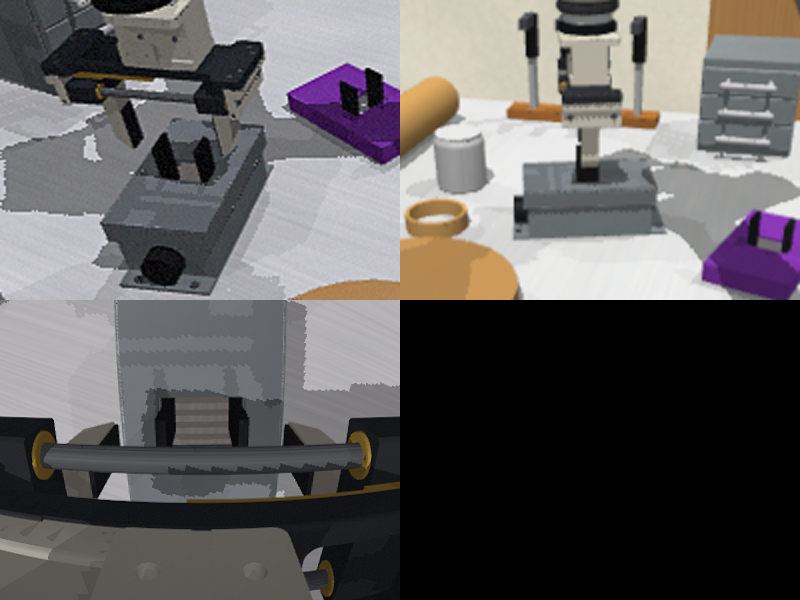

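Both fingers straddle the tabs, centred, and the side view shows them aligned along the cover's x. I'll squeeze now.

step_arm --twist '[[0, 0, 0], [0, 0, 0], [0, 0, 0], [0, 0, 0], [0, 0, 0], [0, 0, 0], [0, 0, 0], [0, 0, 0], [0, 0, 0], [0, 0, 0]]' --dp '[[0, 0, 0], [0, 0, 0], [0, 0, 0], [0, 0, 0], [0, 0, 0], [0, 0, 0], [0, 0, 0], [0, 0, 0], [0, 0, 0], [0, 0, 0]]' --grip '[7, 6, 5.5, 5, 4.5, 4, 3.5, 3, 2.5, 2.5]'

```text
t: 2.85
ee_pos: [0.4931, -0.3071, 0.0802]
ee_rot: [[0.95, 0.312, 0.0], [0.312, -0.95, -0.0], [0.0, 0.0, -1.0]]
ft_force: [-0.4, -0.3, 1.8]
gripper_width: 0.324
```

step_arm --twist '[[0, 0, 0], [0, 0, 0], [0, 0, 0], [0, 0, 0]]' --dp '[[0, 0, 0], [0, 0, 0], [0, 0, 0], [0, 0, 0]]' --grip '[2, 2, 2, 2]'

```text
t: 3.18
ee_pos: [0.4932, -0.3073, 0.0805]
ee_rot: [[0.95, 0.312, 0.001], [0.312, -0.95, -0.001], [0.0, 0.001, -1.0]]
ft_force: [-0.7, -0.4, 4.8]
gripper_width: 0.287
```

```bash
python3 - <<'E'
from station import manip, grab_frame
import cv2,numpy as np,pickle
s=manip.sense();print(s['t'],s['ee_pos'],s['ft_force'],s['moment'],s['gripper_width'])
a=grab_frame("scene")["frame"][110:210,120:253,::-1];b=grab_frame("side")["frame"][90:190,280:413,::-1];w=grab_frame("wrist")["frame"][:,:,::-1]
t=np.hstack([cv2.resize(x,(400,300),interpolation=cv2.INTER_CUBIC) for x in(a,b)])
cv2.imwrite("pics/g3.png",np.vstack([t,np.hstack([w[100:400,120:520],cv2.resize(w[180:280,254:387],(400,300))])]))
s=manip.sense();print(s['t'],s['ee_pos'],s['ft_force'],s['moment'],s['gripper_width'])
E
```

```text
3.1833 [ 0.49320663 -0.30725125  0.08054025] [-0.71909985 -0.43173288  4.75065998] [0.02418535 0.34039876 0.04691912] 0.2869357882198475
3.3333 [ 0.49318312 -0.30724727  0.08052376] [-0.81030028  0.23534736  4.65140909] [-0.0041439   0.28596455  0.04394441] 0.2876328095832876
```

View pics/g3.png

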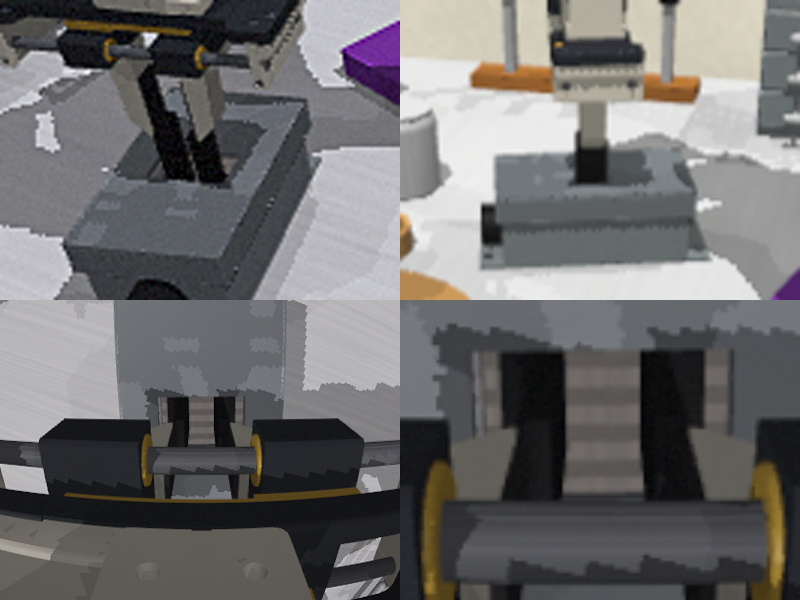

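Both tabs are pushed inward symmetrically and the width is steady. I'll lift straight up.

step_arm --twist '[[0, 0, 0], [0, 0, 0], [0, 0, 0], [0, 0, 0], [0, 0, 0], [0, 0, 0], [0, 0, 0], [0, 0, 0], [0, 0, 0], [0, 0, 0]]' --dp '[[0, 0, -0.4], [0, 0, -0.8], [0, 0, -1.2], [0, 0, -1.6], [0, 0, -2.0], [0, 0, -2.4], [0, 0, -2.8], [0, 0, -3.2], [0, 0, -3.6], [0, 0, -4.0]]' --grip '[2, 2, 2, 2, 2, 2, 2, 2, 2, 2]'

```text
t: 4.17
ee_pos: [0.493, -0.307, 0.1205]
ee_rot: [[0.95, 0.311, 0.0], [0.311, -0.95, -0.0], [0.0, 0.0, -1.0]]
ft_force: [0.3, 0.1, -2.4]
gripper_width: 0.288
```

step_arm --twist '[[0, 0, 0], [0, 0, 0], [0, 0, 0], [0, 0, 0], [0, 0, 0], [0, 0, 0], [0, 0, 0]]' --dp '[[0, 0, -1], [0, 0, -2], [0, 0, -3.5], [0, 0, -5], [0, 0, -6], [0, 0, -6], [0, 0, -6]]' --grip '[2, 2, 2, 2, 2, 2, 2]'

```text
t: 4.75
ee_pos: [0.4932, -0.3071, 0.1807]
ee_rot: [[0.95, 0.312, 0.001], [0.312, -0.95, -0.001], [0.001, 0.001, -1.0]]
ft_force: [0.4, -0.5, -2.4]
gripper_width: 0.285
```

```bash
python3 - <<'E'
from station import manip, grab_frame
from h import *
np.set_printoptions(precision=4,suppress=True)
s=manip.sense();print(s['t'],s['ee_pos'],s['ft_force'],s['moment'],s['gripper_width'])
a=grab_frame("scene");b=grab_frame("side");w=grab_frame("wrist")
pickle.dump((s,a,b,w),open("d2.pkl","wb"))
cv2.imwrite("pics/g4.png",np.vstack([np.hstack([cv2.resize(x["frame"],(400,250)) for x in(a,b)]),np.hstack([cv2.resize(w["frame"],(400,250)),cv2.resize(a["frame"][70:220,80:320],(400,250))])])[:,:,::-1])
# board: upper disc top ellipse from scene at z=.04, contour points on far/left/right rim only
for n,f in(("scene",a),("side",b)):
    h=cv2.cvtColor(f["frame"],cv2.COLOR_RGB2HSV);m=cv2.inRange(h,(8,90,60),(20,220,255));m=cv2.morphologyEx(m,cv2.MORPH_OPEN,np.ones((5,5)))
    cs,_=cv2.findContours(m,0,1)
    for c in cs:
        x,y,ww,hh=cv2.boundingRect(c)
        if not(ww>90 and ww<170 and x>150 and x<260): continue
        p=c[:,0];p=p[p[:,1]<y+hh*.45].astype(float)
        # topmost per column (far rim) -> top edge of top disc
        P=np.array([onz(f,q,.04)[:2] for q in p]);A=np.c_[2*P,np.ones(len(P))];k=np.linalg.lstsq(A,(P**2).sum(1),rcond=None)[0]
        r=np.sqrt(k[2]+k[0]**2+k[1]**2)
        from scipy.optimize import least_squares
        q=least_squares(lambda v:np.hypot(*(P-v).T)-.125,k[:2],loss="soft_l1",f_scale=.001).x
        print(n,(x,y,ww,hh),"free",k[:2],r,"fixed",q)
E
```

```text
4.75 [ 0.4932 -0.3071  0.1807] [ 0.447  -0.4972 -2.3552] [0.0382 0.1272 0.0266] 0.28525520132947657
scene (195, 220, 148, 135) free [ 0.6298 -0.0144] 0.1229235526475232 fixed [ 0.6321 -0.0132]
side (199, 160, 110, 89) free [ 0.659  -0.1235] 0.09759882965770629 fixed [ 0.6285 -0.0206]
side (156, 99, 123, 94) free [ 0.9491 -0.5981] 0.17454929574155745 fixed [ 0.9245 -0.5821]
```

View pics/g4.png

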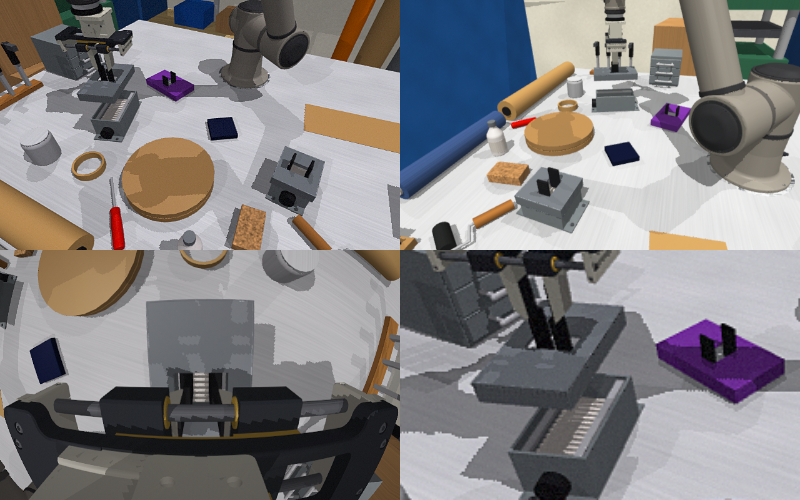

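The cover is off and hanging level, with about 2.4 N of weight. The open housing is visible below it, and the short cover is untouched. I'll refine the board centre from the first wrist image, which saw the board from above.

```bash
python3 - <<'E'
from h import *
from scipy.optimize import least_squares
np.set_printoptions(precision=4,suppress=True)
s,d=pickle.load(open("d0.pkl","rb"));f=d["wrist"]
h=cv2.cvtColor(f["frame"],cv2.COLOR_RGB2HSV);m=cv2.inRange(h,(8,80,60),(20,230,255));m=cv2.morphologyEx(m,cv2.MORPH_OPEN,np.ones((3,3)))
cs,_=cv2.findContours(m,0,1);c=max((c for c in cs if 290<cv2.boundingRect(c)[0]<320),key=cv2.contourArea);print(cv2.boundingRect(c))
p=c[:,0];p=p[p[:,1]<215]
P=np.array([wonz(s,f,q,.04)[:2] for q in p])
for r in(None,.125):
    fn=(lambda v:np.hypot(*(P-v[:2]).T)-(r or v[2]));q=least_squares(fn,[.63,0,.125],loss="soft_l1",f_scale=.001);print(r,q.x,np.abs(fn(q.x)).mean())
for n in("side","scene"):
    f=d[n];h=cv2.cvtColor(f["frame"],cv2.COLOR_RGB2HSV);m=cv2.inRange(h,(8,90,60),(20,220,255));m=cv2.morphologyEx(m,cv2.MORPH_OPEN,np.ones((5,5)))
    cs,_=cv2.findContours(m,0,1);c=max((c for c in cs if 190<cv2.boundingRect(c)[0]<205),key=cv2.contourArea);x,y,w,hh=cv2.boundingRect(c)
    p=c[:,0];p=p[p[:,1]<y+hh*.42];P=np.array([onz(f,q,.04)[:2] for q in p]);r=.125
    q=least_squares(lambda v:np.hypot(*(P-v).T)-r,[.63,-.01],loss="soft_l1",f_scale=.001);print(n,q.x,np.abs(q.fun).mean())
s=pickle.load(open("d2.pkl","rb"))[0];R=np.array(s['ee_rot'])
print(R.T@(np.array([.632,-.011,s['ee_pos'][2]])-s['ee_pos']),s['qpos'])
E
```

```text
(304, 84, 196, 163)
None [ 0.6283 -0.0136  0.1231] 0.0003908526757790381
0.125 [ 0.6282 -0.0158  0.125 ] 0.0009009904724767977
side [ 0.6272 -0.022 ] 0.03325660676059215
scene [ 0.6321 -0.0132] 0.0009955203879651
[ 0.2241 -0.2382 -0.0001] [-39.4685  26.3819  80.2022   0.0027  73.3298  32.3787]
```

step_arm --twist '[[0, 0, 0], [0, 0, 0], [0, 0, 0], [0, 0, 0], [0, 0, 0], [0, 0, 0], [0, 0, 0], [0, 0, 0], [0, 0, 0], [0, 0, 0]]' --dp '[[0.4, -0.4, 0], [1.3, -1.4, 0], [2.9, -3.1, 0], [5.1, -5.4, 0], [7.3, -7.8, 0], [9.5, -10.1, 0], [11.7, -12.5, 0], [13.9, -14.8, 0], [16.1, -17.2, 0], [18.3, -19.5, 0]]' --grip '[2, 2, 2, 2, 2, 2, 2, 2, 2, 2]'

```text
t: 5.73
ee_pos: [0.6064, -0.0616, 0.1797]
ee_rot: [[0.95, 0.312, -0.001], [0.312, -0.95, 0.001], [-0.0, -0.001, -1.0]]
ft_force: [1.0, -0.9, -3.0]
gripper_width: 0.288
```

step_arm --twist '[[0, 0, 0], [0, 0, 0], [0, 0, 0], [0, 0, 0], [0, 0, 0], [0, 0, 0]]' --dp '[[1.8, -1.9, 0], [3.0, -3.2, 0], [3.7, -3.9, 0], [3.9, -4.1, 0], [3.9, -4.1, 0], [3.9, -4.1, 0]]' --grip '[2, 2, 2, 2, 2, 2]'

```text
t: 6.23
ee_pos: [0.6301, -0.0142, 0.1798]
ee_rot: [[0.95, 0.311, -0.001], [0.311, -0.95, -0.0], [-0.001, 0.0, -1.0]]
ft_force: [0.2, -1.2, -3.1]
gripper_width: 0.288
```

step_arm --twist '[[0, 0, 0], [0, 0, 0], [0, 0, 0], [0, 0, 0], [0, 0, 0], [0, 0, 0], [0, 0, 0], [0, 0, 0]]' --dp '[[0, 0, 1], [0, 0, 2.5], [0, 0, 4.5], [0, 0, 6.5], [0, 0, 8], [0, 0, 9], [0, 0, 9.4], [0, 0, 9.4]]' --grip '[2, 2, 2, 2, 2, 2, 2, 2]'

```text
t: 6.9
ee_pos: [0.6298, -0.0142, 0.085]
ee_rot: [[0.951, 0.311, -0.002], [0.311, -0.951, 0.0], [-0.002, -0.001, -1.0]]
ft_force: [-1.1, 0.2, -1.6]
gripper_width: 0.282
```

```bash
python3 - <<'E'
from station import manip, grab_frame
from h import *
s=manip.sense();print(s['t'],s['ee_pos'],s['ft_force'],s['moment'],s['gripper_width'])
a=grab_frame("scene");b=grab_frame("side");w=grab_frame("wrist")
pickle.dump((s,a,b,w),open("d3.pkl","wb"))
r=lambda x:cv2.resize(x,(400,290),interpolation=cv2.INTER_CUBIC)
cv2.imwrite("pics/g5.png",np.vstack([np.hstack([r(a["frame"][180:360,160:400]),r(b["frame"][110:255,150:350])]),np.hstack([r(w["frame"]),r(a["frame"])])])[:,:,::-1])
E
```

```text
6.9 [ 0.62982924 -0.01417206  0.08501917] [-1.14778464  0.21901511 -1.64151566] [0.02577023 0.09954316 0.0385849 ] 0.2821887491680958
```

View pics/g5.png

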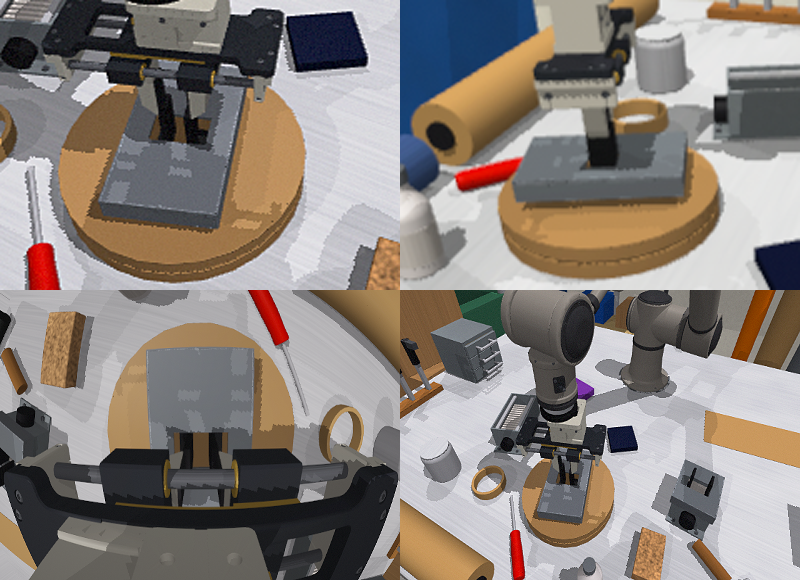

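The cover hovers level and centred over the board. I'll lower it gently to contact.

step_arm --twist '[[0, 0, 0], [0, 0, 0], [0, 0, 0], [0, 0, 0], [0, 0, 0]]' --dp '[[0, 0, 0.3], [0, 0, 0.5], [0, 0, 0.7], [0, 0, 0.8], [0, 0, 0.8]]' --grip '[2, 2, 2, 2, 2]'

```text
t: 7.47
ee_pos: [0.6303, -0.0135, 0.0777]
ee_rot: [[0.95, 0.312, -0.0], [0.312, -0.95, 0.0], [-0.0, -0.0, -1.0]]
ft_force: [0.6, -0.1, -2.8]
gripper_width: 0.284
```

step_arm --twist '[[0, 0, 0], [0, 0, 0], [0, 0, 0]]' --dp '[[0, 0, 0.1], [0, 0, 0.2], [0, 0, 0.2]]' --grip '[2, 2, 2]'

```text
t: 7.72
ee_pos: [0.6304, -0.0136, 0.0758]
ee_rot: [[0.95, 0.312, -0.0], [0.312, -0.95, 0.0], [-0.0, -0.0, -1.0]]
ft_force: [-0.2, -0.9, -2.8]
gripper_width: 0.283
```

step_arm --twist '[[0, 0, 0], [0, 0, 0], [0, 0, 0]]' --dp '[[0, 0, 0.1], [0, 0, 0.15], [0, 0, 0.15]]' --grip '[2, 2, 2]'

```text
t: 7.97
ee_pos: [0.6304, -0.0136, 0.0744]
ee_rot: [[0.95, 0.312, -0.0], [0.312, -0.95, -0.0], [-0.0, -0.0, -1.0]]
ft_force: [-0.2, 0.7, -2.2]
gripper_width: 0.291
```

step_arm --twist '[[0, 0, 0], [0, 0, 0], [0, 0, 0]]' --dp '[[0, 0, 0.05], [0, 0, 0.1], [0, 0, 0.1]]' --grip '[2, 2, 2]'

```text
t: 8.22
ee_pos: [0.6304, -0.0136, 0.0734]
ee_rot: [[0.95, 0.312, -0.0], [0.312, -0.95, -0.0], [-0.0, -0.0, -1.0]]
ft_force: [0.8, 0.6, -2.6]
gripper_width: 0.283
```

step_arm --twist '[[0, 0, 0], [0, 0, 0], [0, 0, 0]]' --dp '[[0, 0, 0.05], [0, 0, 0.1], [0, 0, 0.1]]' --grip '[2, 2, 2]'

```text
t: 8.47
ee_pos: [0.6305, -0.0136, 0.0726]
ee_rot: [[0.95, 0.311, 0.0], [0.311, -0.95, -0.0], [0.0, 0.0, -1.0]]
ft_force: [0.3, -0.4, -2.8]
gripper_width: 0.285
```

step_arm --twist '[[0, 0, 0], [0, 0, 0], [0, 0, 0]]' --dp '[[0, 0, 0.05], [0, 0, 0.1], [0, 0, 0.1]]' --grip '[2, 2, 2]'

```text
t: 8.72
ee_pos: [0.6306, -0.0136, 0.0725]
ee_rot: [[0.95, 0.312, 0.001], [0.312, -0.95, -0.0], [0.001, 0.0, -1.0]]
ft_force: [-2.8, -0.0, 4.6]
gripper_width: 0.289
```

Contact made: the force rose to about +4.6 N and z stopped changing. I'll open slowly so the tabs spring back under control.

step_arm --twist '[[0, 0, 0], [0, 0, 0], [0, 0, 0], [0, 0, 0], [0, 0, 0], [0, 0, 0], [0, 0, 0], [0, 0, 0], [0, 0, 0], [0, 0, 0]]' --dp '[[0, 0, -0.03], [0, 0, -0.03], [0, 0, -0.03], [0, 0, -0.03], [0, 0, -0.03], [0, 0, -0.03], [0, 0, -0.03], [0, 0, -0.03], [0, 0, -0.03], [0, 0, -0.03]]' --grip '[3, 3.5, 4, 4.5, 5, 5.5, 6.5, 7.5, 8.5, 9.1]'

```text
t: 9.55
ee_pos: [0.6304, -0.0135, 0.0717]
ee_rot: [[0.95, 0.312, -0.0], [0.312, -0.95, 0.0], [-0.0, -0.0, -1.0]]
ft_force: [-0.2, -0.3, 0.4]
gripper_width: 0.841
```

step_arm --twist '[[0, 0, 0], [0, 0, 0], [0, 0, 0], [0, 0, 0]]' --dp '[[0, 0, 0], [0, 0, 0], [0, 0, 0], [0, 0, 0]]' --grip '[9.1, 9.1, 9.1, 9.1]'

```text
t: 9.88
ee_pos: [0.6305, -0.0136, 0.0719]
ee_rot: [[0.95, 0.312, 0.0], [0.312, -0.95, -0.0], [0.0, 0.0, -1.0]]
ft_force: [-0.1, 0.6, -0.3]
gripper_width: 0.991
```

step_arm --twist '[[0, 0, 0], [0, 0, 0], [0, 0, 0], [0, 0, 0], [0, 0, 0], [0, 0, 0], [0, 0, 0], [0, 0, 0], [0, 0, 0], [0, 0, 0]]' --dp '[[0, 0, -1], [0, 0, -3], [0, 0, -6], [0, 0, -9], [0, 0, -12], [0, 0, -15], [-3, 0, -16], [-6, 0, -16], [-8, 0, -16], [-8, 0, -16]]' --grip '[9.1, 9.1, 9.1, 9.1, 9.1, 9.1, 9.1, 9.1, 9.1, 9.1]'

```text
t: 10.72
ee_pos: [0.5517, -0.0393, 0.2336]
ee_rot: [[0.951, 0.311, 0.0], [0.311, -0.951, -0.001], [-0.0, 0.001, -1.0]]
ft_force: [1.8, 0.2, 0.1]
gripper_width: 0.987
```

```bash
python3 - <<'E'
from station import manip, grab_frame
from h import *
s=manip.sense();print(s['t'],s['ee_pos'],s['ft_force'],s['gripper_width'])
a=grab_frame("scene");b=grab_frame("side");w=grab_frame("wrist")
pickle.dump((s,a,b,w),open("d4.pkl","wb"))
cv2.imwrite("pics/w6.png",w["frame"][:,:,::-1])
r=lambda x:cv2.resize(x,(400,290),interpolation=cv2.INTER_CUBIC)
cv2.imwrite("pics/g6.png",np.vstack([np.hstack([r(a["frame"][180:360,160:400]),r(b["frame"][110:255,150:350])]),np.hstack([r(w["frame"]),r(a["frame"])])])[:,:,::-1])
E
```

```text
10.7167 [ 0.55167327 -0.03926292  0.23359008] [1.78802384 0.1737595  0.0916117 ] 0.9871122163352932
```

View pics/g6.png

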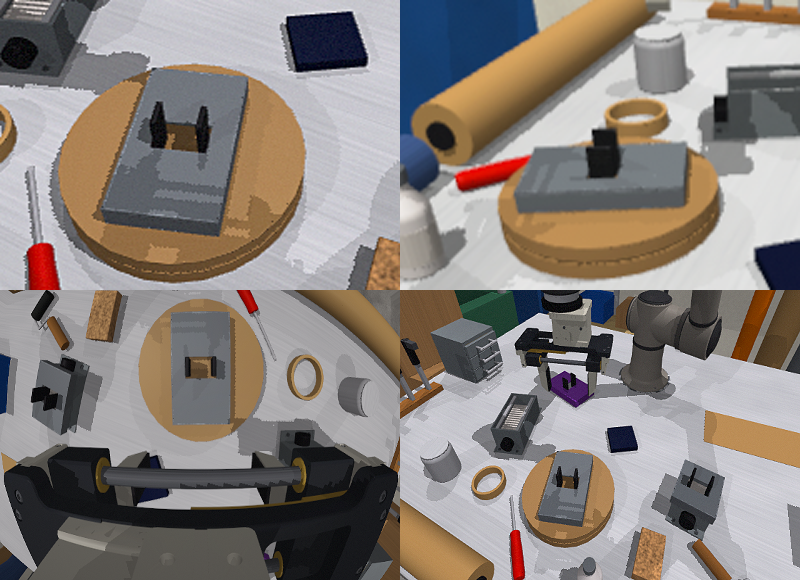

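```bash
python3 - <<'E'
from h import *
from station import order,manip
s,a,b,f=pickle.load(open("d4.pkl","rb"))
h=cv2.cvtColor(f["frame"],cv2.COLOR_RGB2HSV);m=cv2.inRange(h,(8,80,60),(20,230,255));m=cv2.morphologyEx(m,cv2.MORPH_OPEN,np.ones((3,3)))
cs,_=cv2.findContours(m,0,1);c=[c for c in cs if 215<cv2.boundingRect(c)[0]<230 and cv2.contourArea(c)>3000]
P=np.array([wonz(s,f,q,.04)[:2] for q in c[0][:,0]],np.float32);print("board",cv2.minEnclosingCircle(P))
M=[wonz(s,f,(x*1.6,(y-290)*400/290),.066) for x,y in((172,313),(230,313),(230,424),(173,423))];print("cover",np.mean(M,0))
print(order.finish_job(),manip.sense()['t'])
E
```

```text
board ((0.6254729628562927, -0.014625944197177887), 0.1245015561580658)
cover [ 0.62780381 -0.01486646  0.066     ]
the job is handed in; nothing more can be done
the job is handed in; nothing more can be done
```

I took the cover off the longer housing and set it down on the round board, then handed the job in. The clock read 10.7 s at my last reading, against the 42 s limit.

- **Removal:** I squeezed both tabs together, lifted the cover straight up and carried it over level. I lowered it to light contact (about 5 N), opened the fingers slowly and backed away.
- **Placement:** The last pictures show the cover flat with its tabs up. Its centre measures about 2 mm from the board's centre: cover (0.628, -0.015), board (0.625, -0.015). The cover's corners were read off by eye.
- **Everything else:** The short cover is still clipped on, the purple look-alike was left alone, and the gripper is clear of everything.

Three readings disagreed:
- **Board centre:** The fits from different cameras differed by 2–5 mm. One side-view fit was clearly bad, so I ignored it.
- **Squeezed width:** It read about 26 mm instead of the stated 30 mm. The tabs still released cleanly.
- **Contact height:** Contact came about 1 mm lower than I predicted.

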